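Move the laundry products to the new rack in the same order

TASK

Move the bottle, carton, jar and flask from the grey rack to the empty wooden rack, one to a bay, in the same order counted from each rack's high end plate: whatever stands beside the grey rack's high plate goes into the bay beside the wooden rack's high plate, the next one into the next bay, and so on (the two racks point opposite ways). Keep each one upright and set it down flat on the bay floor rather than dropping it.

Things in the scene. Friction and masses are not known exactly. Their poses are not given: they have to be found in the camera images.
- old_rack: Grey plastic rack, the source: fixed tray, 90 (x) by 330 mm (y), four bays in a row, centres at y = 120, 40, -40, -120 mm, each 75 (y) by 80 mm (x) inside. Origin: centre of underside, on the counter. Bay floors 5 mm, walls and dividers 20 mm above the counter. High end plate with hand slot and rail at +y, 81 mm tall (y 165 to 183). x is across the row: room for fingers there, not between neighbours.
- new_rack: Brown wooden rack, the goal, fixed, empty at first: same shape, sizes, bay centres and axes as the grey rack, its 81 mm high end plate also at its own +y. It points the other way: its high end is towards the robot's right, the grey rack's towards the robot's left, each turned up to 18 degrees. Either rack may stand on the robot's left.
- bottle_mid (a point): Slim round white plastic bottle with a narrow grey cap: 40 mm diameter up to 78 mm height, 105 mm tall in all. The point is on its axis, half-way up (52.5 mm above its underside); z points up.
- carton_mid (a point): Upright brown cardboard carton with paper panels, rigid, 40 mm (its x) by 52 mm (its y) by 100 mm tall. The point is its centre, 50 mm above its underside; z points up. At the start its x lies roughly across the row (within 10 degrees), so take it across its 40 mm width.
- jar_mid (a point): Wide amber glass jar with a steel lid: 54 mm diameter up to 64 mm height, the lid 51 mm diameter, 80 mm tall in all. The point is on its axis, half-way up (40 mm above its underside); z points up.
- flask_mid (a point): Square white plastic flask: body 50 by 50 mm and 72 mm tall, with a round grey cap (36 mm diameter) on top, 95 mm tall in all. The point is on its axis, half-way up (47.5 mm above its underside); x and y are square to its sides (within 10 degrees of the rack's at the start); z points up.
- bottle_coaster: The bottle's small round cork coaster, 54 mm diameter, 5 mm thick, stuck to the floor of the grey rack's bay in which the bottle stands at the start; it stays there. Origin: centre of its underside, 5 mm above the counter; the bottle's underside is at first 10 mm above the counter.
- carton_coaster: The carton's oblong cork coaster, 54 by 66 mm, 5 mm thick, stuck to the floor of the grey rack's bay in which the carton stands at the start; it stays there. Origin: centre of its underside, 5 mm above the counter; the carton's underside is at first 10 mm above the counter.
- jar_coaster: The jar's large round cork coaster, 68 mm diameter, 5 mm thick, stuck to the floor of the grey rack's bay in which the jar stands at the start; it stays there. Origin: centre of its underside, 5 mm above the counter; the jar's underside is at first 10 mm above the counter.
- flask_coaster: The flask's square cork coaster, 64 by 64 mm, 5 mm thick, stuck to the floor of the grey rack's bay in which the flask stands at the start; it stays there. Origin: centre of its underside, 5 mm above the counter; the flask's underside is at first 10 mm above the counter.

How it is judged (in metres and radians):
At the end, for the whole second after the job is handed in: Each product stands upright (within 6 degrees), at rest, on the floor of the wooden rack (height within 4 mm), in the bay with the same place from the high end as its coaster's bay in the grey rack: within 23 mm of the bay centre along and across the row (((y of bottle_coaster in the frame of old_rack between 0.1 and 0.14 m and y of bottle_mid in the frame of new_rack between 0.097 and 0.143 m) or (y of bottle_coaster in the frame of old_rack between 0.02 and 0.06 m and y of bottle_mid in the frame of new_rack between 0.017 and 0.063 m) or (y of bottle_coaster in the frame of old_rack between -0.06 and -0.02 m and y of bottle_mid in the frame of new_rack between -0.063 and -0.017 m) or (y of bottle_coaster in the frame of old_rack between -0.14 and -0.1 m and y of bottle_mid in the frame of new_rack between -0.143 and -0.097 m)) and x of bottle_mid in the frame of new_rack between -0.023 and 0.023 m and z of bottle_mid in the frame of new_rack between 0.0535 and 0.0615 m and angle between each of bottle_mid, carton_mid, jar_mid, flask_mid's own z axis and vertical below 0.1 rad and linear speed of each of bottle, carton, jar, flask below 0.02 m/s and ((y of carton_coaster in the frame of old_rack between 0.1 and 0.14 m and y of carton_mid in the frame of new_rack between 0.097 and 0.143 m) or (y of carton_coaster in the frame of old_rack between 0.02 and 0.06 m and y of carton_mid in the frame of new_rack between 0.017 and 0.063 m) or (y of carton_coaster in the frame of old_rack between -0.06 and -0.02 m and y of carton_mid in the frame of new_rack between -0.063 and -0.017 m) or (y of carton_coaster in the frame of old_rack between -0.14 and -0.1 m and y of carton_mid in the frame of new_rack between -0.143 and -0.097 m)) and x of carton_mid in the frame of new_rack between -0.023 and 0.023 m and z of carton_mid in the frame of new_rack between 0.051 and 0.059 m and ((y of jar_coaster in the frame of old_rack between 0.1 and 0.14 m and y of jar_mid in the frame of new_rack between 0.097 and 0.143 m) or (y of jar_coaster in the frame of old_rack between 0.02 and 0.06 m and y of jar_mid in the frame of new_rack between 0.017 and 0.063 m) or (y of jar_coaster in the frame of old_rack between -0.06 and -0.02 m and y of jar_mid in the frame of new_rack between -0.063 and -0.017 m) or (y of jar_coaster in the frame of old_rack between -0.14 and -0.1 m and y of jar_mid in the frame of new_rack between -0.143 and -0.097 m)) and x of jar_mid in the frame of new_rack between -0.023 and 0.023 m and z of jar_mid in the frame of new_rack between 0.041 and 0.049 m and ((y of flask_coaster in the frame of old_rack between 0.1 and 0.14 m and y of flask_mid in the frame of new_rack between 0.097 and 0.143 m) or (y of flask_coaster in the frame of old_rack between 0.02 and 0.06 m and y of flask_mid in the frame of new_rack between 0.017 and 0.063 m) or (y of flask_coaster in the frame of old_rack between -0.06 and -0.02 m and y of flask_mid in the frame of new_rack between -0.063 and -0.017 m) or (y of flask_coaster in the frame of old_rack between -0.14 and -0.1 m and y of flask_mid in the frame of new_rack between -0.143 and -0.097 m)) and x of flask_mid in the frame of new_rack between -0.023 and 0.023 m and z of flask_mid in the frame of new_rack between 0.0485 and 0.0565 m); the robot touches nothing.
It fails at once if a product is tipped over (more than about 35 degrees) (angle between any of bottle_mid, carton_mid, jar_mid, flask_mid's own z axis and vertical above 0.6 rad).
It fails at once if a product is dropped: it moves faster than 0.7 m/s (a fall of 25 mm) out of the fingers ((linear speed of bottle above 0.7 m/s and contact force between the fingers and bottle below 0.05 N) or (linear speed of carton above 0.7 m/s and contact force between the fingers and carton below 0.05 N) or (linear speed of jar above 0.7 m/s and contact force between the fingers and jar below 0.05 N) or (linear speed of flask above 0.7 m/s and contact force between the fingers and flask below 0.05 N)).
It also fails if it takes over 109 s, if anything falls off the work surface, if the arm or the gripper's body presses on something with over 40 N, if the wrist force passes 120 N, or if a joint passes its speed limit or range.

ROBOT

A 6-joint arm with a two-finger parallel gripper is mounted at the origin on the work surface. World frame = base frame: x ahead of the robot, y to its left, z up, the work surface at z = 0. Lengths are in m, angles in degrees, forces in N, time in s.
With the tool pointing down it reaches from about 0.4 to 0.825 m from the base axis. Payload 7 kg.
Tool frame: the origin (TCP) lies at the very end of the fingers, on their centre line; the grasp point (between the pads) lies 19 mm behind it; z points along the fingers, y is the line along which they close (so a half turn about z gives the same grasp; the last joint's range is limited). The gripper opens to 88 mm and grips with 3 to 60 N. Pads are 19 mm wide; open, the fingers measure 130 mm over their backs; the gripper's body (78 mm by 193 mm) begins 47 mm behind the grasp point.
Start: joints at [82.111, 20.546, 0.682, 0, -70.136, -16.507], TCP at [0.279, 0.615, 0.227] pointing down, gripper open.
Joint ranges: [-176.03, 176.03], [-82.01, 121.73], [-58.28, 71.71], [-173.87, 95.51], [-174.79, -0.11], [-173.66, 173.66]. Speed limits (degrees/s): [136.94, 136.94, 172.46, 180, 180, 180].

INTERFACE

Orientations are given as [roll, pitch, yaw] about the fixed x, y, z axes, in that order (R = Rz(yaw) Ry(pitch) Rx(roll)).
In Python, from plant import ctrl, viewer gives the robot as it stands.
- The arm moves only by the tool servo_tool, never from a script. Its argument "rows" is a list of rows, each a list of 6 numbers: the shift along the world's x, y, z in mm, then the turn, a rotation vector about the world's x, y, z in degrees. A call has 1 to 5 rows; each row shifts and turns the commanded pose from where the row before left it; what a row does not reach is not made up. A row lasts 1/12 s, in which the tool goes at most 41.7 mm and 7.16 degrees, less where a joint would pass 70% of its speed; a pose out of reach is approached as far as the arm can. A call is refused whole if a number of a shift passes 41.7 or a number of a turn 7.16, either way. A call with a gripper value outside its range is refused whole. "fingers" is the finger opening in mm, from 0 to 87.6, set as the call begins (left out, the last holds). The fingers move at their own pace and stop on an object; the grip force is fixed at half the most. Time passes only in rows, so rows that do not move let the fingers close. It gives the time, the measured TCP pose, the force and the opening at its end, in the units of the state.
- ctrl.get_obs(): the state, without advancing time (a new reading comes with each control period).
- viewer.snapshot(name): name is "scene" or "top" or "wrist"; returns (picture, depth): 480x640x3 uint8, red, green, blue; 480x640 float32, m along the optical axis (not along the pixel's ray), 0 where there is no reading.
- viewer.calibration(name): a dict with "fx", "fy", "cx", "cy" (pixels), "k1" (the pictures are not rectified: a ray, as slopes to the right and down, at radius r is drawn at 1 + k1 r^2 times it, then the intrinsics apply), "origin" and "rotation" of the camera in the world. Camera axes: x right, y up, looking along -z (the intrinsics and any distortion apply to the point x, -y, -z); pixel columns grow to the right and rows downward; lengths in m; the calibration is good to about 2 mm. A picture is of the moment at which its call begins: read the wrist's pose just before it. calibration takes no time and is no camera call; for the wrist camera it gives the pose at the moment of the call.
- ctrl.close_job(): hands the job in, once; it reports no verdict.
The state is a dict: "clock": time; "joint_pos": joint angles; "qvel": joint speeds; "tau": joint torques, N m; "tool_pos": TCP position; "orientation": TCP orientation; "force": force on the tool from outside, world axes, zero at the start; "moment": the same for the moment, N m; "opening": finger opening in m.
Only numpy, scipy, OpenCV 4.12 (cv2) and the standard library are available. Lean on these libraries where they do the work, as an engineer would, in place of code of your own. Each camera call takes 0.05 s, during which the arm holds its last target. There are 200 camera calls.

## Working session

There is one attempt and no reset: what is moved stays moved. The work goes in short steps, Python scripts to look and compute and a tool call to move; the robot and the scene stay as the last step left them, time stands still between calls to the robot, and variables do not carry over. Pictures are saved under pics/ and viewed, on a budget of 14 in all, crops included, one or two more only if the job needs it, and the job is handed in when it is done.

Besides the shell and the picture viewer there is one more tool, called after "Request:" by a JSON object that holds its "api" and its "payload". servo_tool: Moves the arm, as the interface text tells. Its arguments: {"type":"object","properties":{"rows":{"type":"array","items":{"type":"array","items":{"type":"number"}}},"fingers":{"type":"number"}},"required":["rows"]}

```bash
mkdir -p pics; ls
python3 - <<'E'
from plant import ctrl, viewer
import cv2,numpy as np
for n in ("scene","top"):
    p,d=viewer.snapshot(n); cv2.imwrite(f"pics/{n}0.png",p[:,:,::-1]); np.savez(f"{n}0.npz",p=p,d=d)
    print(n,viewer.calibration(n))
print(ctrl.get_obs())
E
```

```text
pics
scene {'fx': 464.5384775045676, 'fy': 464.5384775045676, 'cx': 329.0035053758908, 'cy': 244.32818952816476, 'k1': -0.009482085547275242, 'origin': array([ 0.98495724, -0.06221206,  0.79282903]), 'rotation': array([32.80655197,  0.40458776, 83.51012938])}
top {'fx': 442.7622850210578, 'fy': 442.7622850210578, 'cx': 315.85764141340786, 'cy': 236.55249081603233, 'k1': -0.052710155881701484, 'origin': array([ 0.3561682 , -0.00753124,  0.93862965]), 'rotation': array([ 10.31363784,   1.19539333, -89.1150334 ])}
{'clock': 0.1, 'joint_pos': array([ 8.21086566e+01,  2.05851379e+01,  6.40437397e-01, -1.93424670e-02,
       -7.01362666e+01, -1.65071793e+01]), 'qvel': array([0.01955721, 0.06610432, 0.14483016, 0.11481976, 0.07056639,
       0.01271194]), 'tau': array([-4.98441714e-04, -5.84163415e+01,  2.93754619e+01,  7.01569185e+00,
        1.02201873e-02, -4.31681144e-05]), 'tool_pos': array([0.27866162, 0.61431853, 0.22574683]), 'orientation': array([ 1.79917203e+02, -5.57296636e-03, -2.44051038e+01]), 'force': array([ 0.14330595, -0.70072427, -0.67123234]), 'moment': array([-0.04474867,  0.08820494, -0.00719431]), 'opening': 0.08759041046675686}
```

View pics/top0.png

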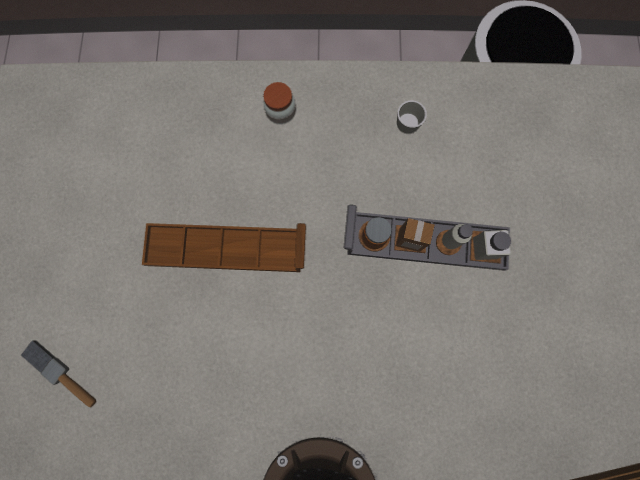

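View pics/scene0.png

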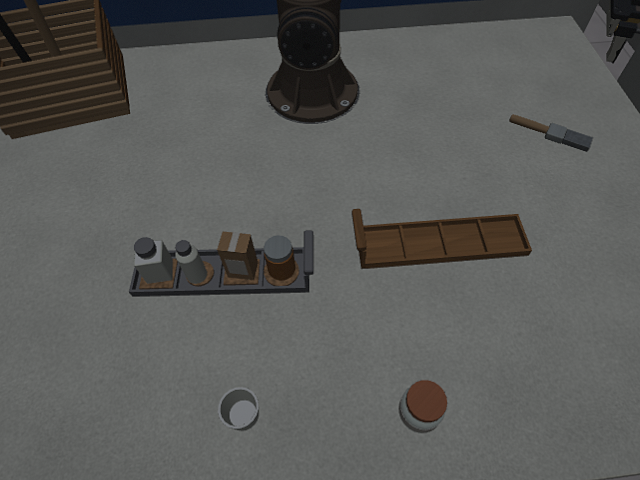

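The top view shows the wooden rack on the robot's left with its high plate at about px (301,247), and the grey rack on the right with its plate at about (351,229). Counted from the grey high plate, the order is jar (377,232), carton (414,235), bottle (455,239), flask (492,245). The scene view agrees. Next I'll measure with the point clouds.

```bash
cat > h.py <<'E'
import numpy as np,cv2
from scipy.spatial.transform import Rotation as R
def cloud(d,c):
    v,u=np.nonzero(d>0); z=d[v,u]
    K=np.array([[c['fx'],0,c['cx']],[0,c['fy'],c['cy']],[0,0,1]])
    n=cv2.undistortPoints(np.stack([u,v],1).astype(np.float64)[:,None],K,np.array([c['k1'],0,0,0,0]))[:,0]
    P=np.stack([n[:,0]*z,-n[:,1]*z,-z],1)
    return P@R.from_euler('xyz',c['rotation'],degrees=True).as_matrix().T+c['origin'],u,v
E
python3 - <<'E'
from h import *
from plant import ctrl,viewer
for n in ("top","scene"):
    f=np.load(n+"0.npz");P,u,v=cloud(f['d'],viewer.calibration(n)); C=f['p'][v,u].astype(int)
    m=(P[:,0]>.35)&(P[:,0]<.75)&(abs(P[:,1])<.5)
    g=m&(P[:,2]<.01)&(P[:,2]>-.02); print(n,'counter z',np.median(P[g,2]),P[g,2].std())
    z0=np.median(P[g,2])
    np.savez(n+"P.npz",P=P,C=C,u=u,v=v)
    for side,name in((P[:,1]>0.02,'wood'),(P[:,1]<-0.02,'grey')):
        q=m&side&(P[:,2]-z0>.013)&(P[:,2]-z0<.024)
        r=cv2.minAreaRect(P[q,:2].astype(np.float32)*1000); print(name,q.sum(),np.round(r[0]),np.round(r[1]),r[2])
        q=m&side&(P[:,2]-z0>.07)
        h=(P[q,:2]*1000).astype(np.float32)
        # cluster tall points
        H=np.zeros((400,1000),np.uint8); ij=np.c_[h[:,0]-350,h[:,1]+500].astype(int); H[ij[:,0],ij[:,1]]=1
        H=cv2.dilate(H,np.ones((5,5)))
        k,L=cv2.connectedComponents(H)
        lab=L[ij[:,0],ij[:,1]]
        for i in range(1,k):
            s=lab==i
            if s.sum()>15:
                r=cv2.minAreaRect(h[s]); zz=P[q,2][s]-z0; t=zz>np.percentile(zz,95)-.006
                rt=cv2.minAreaRect(h[s][t]);print('  tall',s.sum(),np.round(r[0]),np.round(r[1]),round(r[2],1),'zmax',round(np.percentile(zz,95),4),'top',np.round(rt[0]),np.round(rt[1]),round(rt[2],1))
E
```

```text
top counter z -0.0002341357070400618 0.002321319453963333
wood 1319 [500. 217.] [335.  91.] 88.49673461914062
  tall 416 [495.  45.] [18. 90.] 88.7 zmax 0.0833 top [495.  45.] [18. 90.] 88.3
grey 1331 [ 519. -224.] [338.  92.] 84.77389526367188
  tall 670 [ 505. -343.] [51. 50.] 2.9 zmax 0.1062 top [ 505. -343.] [33. 33.] 55.9
  tall 401 [534. -54.] [18. 89.] 85.0 zmax 0.083 top [534. -53.] [17. 88.] 84.8
  tall 737 [ 520. -183.] [53. 41.] 76.0 zmax 0.1118 top [ 520. -184.] [52. 40.] 76.0
  tall 589 [ 526. -107.] [50. 52.] 88.6 zmax 0.0922 top [ 526. -109.] [48. 50.] 46.5
  tall 369 [ 519. -269.] [39. 32.] 34.5 zmax 0.1163 top [ 521. -272.] [24. 23.] 37.5
scene counter z -0.00026191716536938525 0.002148367930225481
wood 1728 [500. 215.] [337.  94.] 88.51204681396484
  tall 409 [498.  45.] [18. 89.] 88.6 zmax 0.0825 top [498.  45.] [18. 89.] 88.4
grey 1676 [ 520. -224.] [338.  93.] 85.03548431396484
  tall 814 [ 507. -343.] [51. 50.] 2.4 zmax 0.1058 top [ 507. -343.] [36. 35.] 4.9
  tall 430 [536. -54.] [17. 91.] 85.0 zmax 0.0824 top [536. -54.] [17. 89.] 85.1
  tall 994 [ 522. -183.] [53. 42.] 77.2 zmax 0.1115 top [ 522. -183.] [52. 42.] 75.9
  tall 703 [ 529. -108.] [52. 52.] 65.3 zmax 0.0917 top [ 528. -108.] [49. 51.] 85.2
  tall 525 [ 526. -270.] [34. 39.] 14.3 zmax 0.1157 top [ 523. -271.] [26. 24.] 5.8
```

Measurements from both cameras agree to about 2 mm:

| Item | Position (mm) | Notes |
|---|---|---|
| Jar | (527,-108) | |
| Carton | (521,-183) | long side at 76° |
| Bottle | (522,-271) | |
| Flask | (506,-343) | turned +2.6° |
| Wood bay 1 | (497,98) | beside the high plate |
| Wood bay 2 | (499,178) | |
| Wood bay 3 | (501,258) | |
| Wood bay 4 | (504,338) | |

At the wooden rack the tool yaw is -91.5°. I'll move above the jar first.

Request:
{"api": "servo_tool", "payload": {"rows": [[12.4,-36.1,-3,0,0,-7],[12.4,-36.1,-3,0,0,-7],[12.4,-36.1,-3,0,0,-7],[12.4,-36.1,-3,0,0,-7],[12.4,-36.1,-3,0,0,-7]], "fingers": 87.6}}

```text
clock: 0.52
tool_pos: [0.3409, 0.4322, 0.211]
orientation: [180.0, -0.0, -59.7]
force: [0.3, 0.1, 1.1]
opening: 0.0876
```

Request:
{"api": "servo_tool", "payload": {"rows": [[12.4,-36.1,-3,0,0,-7],[12.4,-36.1,-3,0,0,-7],[12.4,-36.1,-3,0,0,-7],[12.4,-36.1,-3,0,0,-7],[12.4,-36.1,-3,0,0,-7]]}}

```text
clock: 0.93
tool_pos: [0.4028, 0.2518, 0.1964]
orientation: [180.0, 0.0, -94.7]
force: [1.8, 0.2, 0.8]
opening: 0.0878
```

Request:
{"api": "servo_tool", "payload": {"rows": [[12.4,-36.1,-3,0,0,0],[12.4,-36.1,-3,0,0,0],[12.4,-36.1,-3,0,0,0],[12.4,-36.1,-3,0,0,0],[12.4,-36.1,-3,0,0,0]]}}

```text
clock: 1.35
tool_pos: [0.4648, 0.0713, 0.1815]
orientation: [-180.0, 0.0, -94.4]
force: [-0.0, 1.2, 0.7]
opening: 0.0878
```

Request:
{"api": "servo_tool", "payload": {"rows": [[12.4,-36.1,-3,0,0,0],[12.4,-36.1,-3,0,0,0],[12.4,-36.1,-3,0,0,0],[12.4,-36.1,-3,0,0,0],[0,0,0,0,0,0]]}}

```text
clock: 1.77
tool_pos: [0.515, -0.0762, 0.1684]
orientation: [179.9, -0.1, -94.7]
force: [-0.8, 0.5, 0.2]
opening: 0.0874
```

Request:
{"api": "servo_tool", "payload": {"rows": [[6,-16,0,0,0,0],[6,-16,-15,0,0,0],[0,0,-35,0,0,0],[0,0,-35,0,0,0],[0,0,-28,0,0,0]]}}

```text
clock: 2.18
tool_pos: [0.5254, -0.1037, 0.0545]
orientation: [179.9, 0.0, -94.5]
force: [-0.6, -0.4, 0.1]
opening: 0.0878
```

Request:
{"api": "servo_tool", "payload": {"rows": [[0,0,-15,0,0,0],[0,0,-5,0,0,0],[0,0,0,0,0,0],[0,0,0,0,0,0]]}}

```text
clock: 2.52
tool_pos: [0.5269, -0.1031, 0.0371]
orientation: [-180.0, -0.0, -94.4]
force: [-0.4, 0.7, 0.9]
opening: 0.0876
```

Request:
{"api": "servo_tool", "payload": {"rows": [[0,0,0,0,0,0],[0,0,0,0,0,0],[0,0,0,0,0,0],[0,0,0,0,0,0],[0,0,0,0,0,0]], "fingers": 20}}

```text
clock: 2.93
tool_pos: [0.5267, -0.1031, 0.0371]
orientation: [-179.9, 0.0, -94.4]
force: [0.0, -0.2, 0.5]
opening: 0.0598
```

Request:
{"api": "servo_tool", "payload": {"rows": [[0,0,0,0,0,0],[0,0,0,0,0,0],[0,0,0,0,0,0],[0,0,0,0,0,0]]}}

```text
clock: 3.27
tool_pos: [0.5266, -0.1032, 0.0369]
orientation: [-180.0, 0.0, -94.4]
force: [-1.5, 1.7, 5.4]
opening: 0.0538
```

Request:
{"api": "servo_tool", "payload": {"rows": [[0,0,4,0,0,0],[0,0,10,0,0,0],[0,0,20,0,0,0],[0,0,30,0,0,0],[0,5,30,0,0,0]]}}

```text
clock: 3.68
tool_pos: [0.5253, -0.0987, 0.1313]
orientation: [179.8, -0.0, -94.4]
force: [1.7, -0.3, -1.3]
opening: 0.0537
```

Request:
{"api": "servo_tool", "payload": {"rows": [[-3,15,6,0,0,0.5],[-4,25,0,0,0,0.5],[-4,30,0,0,0,0.5],[-4,30,0,0,0,0.5],[-4,30,0,0,0,0.5]]}}

```text
clock: 4.1
tool_pos: [0.5068, 0.0328, 0.1372]
orientation: [-180.0, 0.0, -91.9]
force: [0.3, 0.3, -1.5]
opening: 0.0536
```

Request:
{"api": "servo_tool", "payload": {"rows": [[-4,30,0,0,0,0.5],[-4,22,0,0,0,0],[-3,14,0,0,0,0],[0,5,0,0,0,0],[0,0,0,0,0,0]]}}

```text
clock: 4.52
tool_pos: [0.4963, 0.1037, 0.137]
orientation: [-180.0, 0.0, -91.3]
force: [-0.4, -0.8, -2.6]
opening: 0.0539
```

Request:
{"api": "servo_tool", "payload": {"rows": [[0,0,-15,0,0,0],[0,0,-30,0,0,0],[0,0,-28,0,0,0],[0,0,-15,0,0,0],[0,0,-8,0,0,0]]}}

```text
clock: 4.93
tool_pos: [0.4952, 0.101, 0.0385]
orientation: [179.8, -0.1, -91.5]
force: [0.1, -0.1, -1.3]
opening: 0.0533
```

Request:
{"api": "servo_tool", "payload": {"rows": [[0,0,-4,0,0,0],[0,0,-2,0,0,0],[0,0,-1,0,0,0],[0,0,-1,0,0,0],[0,0,0,0,0,0]]}}

```text
clock: 5.35
tool_pos: [0.4969, 0.103, 0.0333]
orientation: [-179.9, 0.0, -91.4]
force: [0.5, -0.4, -2.0]
opening: 0.0537
```

Request:
{"api": "servo_tool", "payload": {"rows": [[0,0,-0.8,0,0,0],[0,0,-0.6,0,0,0],[0,0,-0.3,0,0,0],[0,0,0,0,0,0]]}}

```text
clock: 5.68
tool_pos: [0.4968, 0.1031, 0.0319]
orientation: [-179.9, 0.0, -91.4]
force: [-3.1, -0.4, 7.2]
opening: 0.0532
```

Request:
{"api": "servo_tool", "payload": {"rows": [[0,0,0,0,0,0],[0,0,0,0,0,0],[0,0,0,0,0,0],[0,0,0,0,0,0],[0,0,0,0,0,0]], "fingers": 87.6}}

```text
clock: 6.1
tool_pos: [0.4965, 0.1028, 0.0309]
orientation: [-180.0, 0.0, -91.4]
force: [-0.2, 0.3, -0.5]
opening: 0.0815
```

Request:
{"api": "servo_tool", "payload": {"rows": [[0,0,10,0,0,0],[0,0,30,0,0,0],[0,0,35,0,0,0],[0,0,35,0,0,0],[3,-20,10,0,0,-1]]}}

```text
clock: 6.52
tool_pos: [0.5022, 0.0852, 0.1572]
orientation: [-179.6, 0.2, -92.2]
force: [0.9, 1.1, 0.3]
opening: 0.0875
```

Request:
{"api": "servo_tool", "payload": {"rows": [[3,-38,0,0,0,-1.5],[3,-38,0,0,0,-1.5],[3,-38,0,0,0,-1.5],[3,-38,0,0,0,-1.5],[3,-38,0,0,0,-1.5]]}}

```text
clock: 6.93
tool_pos: [0.5143, -0.1089, 0.152]
orientation: [-179.9, 0.0, -99.9]
force: [1.8, 0.1, 0.8]
opening: 0.0879
```

Request:
{"api": "servo_tool", "payload": {"rows": [[3,-35,0,0,0,-1.5],[3,-26,0,0,0,-1.5],[0,-11,0,0,0,-1],[0,-4,0,0,0,0],[0,0,0,0,0,0]]}}

```text
clock: 7.35
tool_pos: [0.5201, -0.1837, 0.1511]
orientation: [180.0, 0.0, -104.0]
force: [-0.8, 0.3, 0.5]
opening: 0.0876
```

Request:
{"api": "servo_tool", "payload": {"rows": [[1,0,-15,0,0,0],[0,0,-30,0,0,0],[0,0,-30,0,0,0],[0,0,-18,0,0,0],[0,0,-8,0,0,0]]}}

```text
clock: 7.77
tool_pos: [0.5198, -0.1816, 0.0475]
orientation: [179.8, -0.0, -103.8]
force: [-0.5, 1.0, 0.5]
opening: 0.0876
```

Request:
{"api": "servo_tool", "payload": {"rows": [[0,0,0,0,0,0],[0,0,0,0,0,0],[0,0,0,0,0,0],[0,0,0,0,0,0],[0,0,0,0,0,0]], "fingers": 10}}

```text
clock: 8.18
tool_pos: [0.5222, -0.1831, 0.0511]
orientation: [-179.9, 0.0, -103.9]
force: [-0.3, 0.4, 0.8]
opening: 0.0596
```

Request:
{"api": "servo_tool", "payload": {"rows": [[0,0,0,0,0,0],[0,0,0,0,0,0],[0,0,0,0,0,0],[0,0,0,0,0,0],[0,0,0,0,0,0]]}}

```text
clock: 8.6
tool_pos: [0.5213, -0.1833, 0.0501]
orientation: [-180.0, -0.0, -103.9]
force: [-2.3, 1.1, 4.8]
opening: 0.0403
```

Request:
{"api": "servo_tool", "payload": {"rows": [[0,0,4,0,0,0],[0,0,10,0,0,0],[0,0,20,0,0,0],[0,0,35,0,0,0],[0,0,35,0,0,0]]}}

```text
clock: 9.02
tool_pos: [0.5203, -0.1831, 0.1545]
orientation: [179.8, -0.0, -103.9]
force: [0.2, 0.7, -2.3]
opening: 0.0401
```

Request:
{"api": "servo_tool", "payload": {"rows": [[0,6,20,0,0,1],[-2,20,6,0,0,1],[-2,30,0,0,0,1],[-2,34,0,0,0,1],[-2,36,0,0,0,1]]}}

```text
clock: 9.43
tool_pos: [0.5129, -0.0564, 0.1807]
orientation: [-180.0, 0.0, -98.9]
force: [1.6, -0.2, -2.4]
opening: 0.0399
```

Request:
{"api": "servo_tool", "payload": {"rows": [[-2,36,0,0,0,1],[-2,36,0,0,0,1],[-2,36,0,0,0,1],[-2,36,0,0,0,1],[-2,34,0,0,0,1]]}}

```text
clock: 9.85
tool_pos: [0.5028, 0.1227, 0.1806]
orientation: [-180.0, 0.0, -93.8]
force: [1.2, 0.0, -2.5]
opening: 0.04
```

Request:
{"api": "servo_tool", "payload": {"rows": [[-2,28,0,0,0,1],[-2,18,0,0,0,1],[0,8,0,0,0,0.5],[0,3,0,0,0,0],[0,0,0,0,0,0]]}}

```text
clock: 10.27
tool_pos: [0.4993, 0.178, 0.18]
orientation: [180.0, -0.0, -91.4]
force: [0.2, -1.1, -2.9]
opening: 0.0399
```

Place at z≈45: 135 mm down.

Request:
{"api": "servo_tool", "payload": {"rows": [[0,0,-15,0,0,0],[0,0,-30,0,0,0],[0,0,-30,0,0,0],[0,0,-25,0,0,0],[0,0,-16,0,0,0]]}}

```text
clock: 10.68
tool_pos: [0.4983, 0.1755, 0.0616]
orientation: [179.9, -0.1, -91.5]
force: [-0.5, 0.2, -2.9]
opening: 0.04
```

Request:
{"api": "servo_tool", "payload": {"rows": [[0,0,-9,0,0,0],[0,0,-5,0,0,0],[0,0,-3,0,0,0],[0,0,-1,0,0,0],[0,0,0,0,0,0]]}}

```text
clock: 11.1
tool_pos: [0.5, 0.178, 0.0466]
orientation: [-179.9, 0.0, -91.4]
force: [0.5, -0.3, -2.3]
opening: 0.04
```

Request:
{"api": "servo_tool", "payload": {"rows": [[0,0,-0.8,0,0,0],[0,0,-0.4,0,0,0],[0,0,0,0,0,0]]}}

```text
clock: 11.35
tool_pos: [0.4996, 0.178, 0.0452]
orientation: [-180.0, 0.0, -91.4]
force: [0.2, 0.3, -2.4]
opening: 0.0397
```

Request:
{"api": "servo_tool", "payload": {"rows": [[0,0,-0.7,0,0,0],[0,0,-0.4,0,0,0],[0,0,0,0,0,0]]}}

```text
clock: 11.6
tool_pos: [0.4996, 0.1781, 0.0451]
orientation: [-179.9, 0.0, -91.4]
force: [-6.0, -0.5, 12.2]
opening: 0.0399
```

Request:
{"api": "servo_tool", "payload": {"rows": [[0,0,0,0,0,0],[0,0,0,0,0,0],[0,0,0,0,0,0],[0,0,0,0,0,0],[0,0,0,0,0,0]], "fingers": 87.6}}

```text
clock: 12.02
tool_pos: [0.4995, 0.1778, 0.0435]
orientation: [-180.0, -0.0, -91.4]
force: [-0.5, 0.3, -0.2]
opening: 0.0678
```

Request:
{"api": "servo_tool", "payload": {"rows": [[0,0,10,0,0,0],[0,0,30,0,0,0],[0,0,35,0,0,0],[0,0,35,0,0,0],[2,-20,10,0,0,0]]}}

```text
clock: 12.43
tool_pos: [0.5043, 0.1606, 0.1699]
orientation: [-179.6, 0.2, -91.2]
force: [1.5, 1.5, 1.0]
opening: 0.0872
```

Request:
{"api": "servo_tool", "payload": {"rows": [[2,-38,0,0,0,0],[2,-38,0,0,0,0],[2,-38,0,0,0,-1],[2,-38,0,0,0,-1],[2,-38,0,0,0,-1]]}}

```text
clock: 12.85
tool_pos: [0.5112, -0.0339, 0.1646]
orientation: [-179.9, 0.0, -94.4]
force: [0.7, -0.7, 0.4]
opening: 0.0876
```

Request:
{"api": "servo_tool", "payload": {"rows": [[2,-38,0,0,0,-0.6],[2,-38,0,0,0,0],[2,-38,0,0,0,0],[2,-38,0,0,0,0],[2,-38,0,0,0,0]]}}

```text
clock: 13.27
tool_pos: [0.5212, -0.2242, 0.1645]
orientation: [-180.0, -0.0, -95.0]
force: [0.9, -0.1, -0.1]
opening: 0.0879
```

Request:
{"api": "servo_tool", "payload": {"rows": [[0,-27,0,0,0,0],[0,-15,0,0,0,0],[0,-7,0,0,0,0],[0,0,0,0,0,0],[0,0,0,0,0,0]]}}

```text
clock: 13.68
tool_pos: [0.5212, -0.271, 0.1638]
orientation: [180.0, 0.0, -95.0]
force: [-0.1, 0.7, -0.2]
opening: 0.0875
```

Request:
{"api": "servo_tool", "payload": {"rows": [[0,0,-15,0,0,0],[0,0,-30,0,0,0],[0,0,-30,0,0,0],[0,0,-21,0,0,0],[0,0,-14,0,0,0]]}}

```text
clock: 14.1
tool_pos: [0.5204, -0.2693, 0.0516]
orientation: [179.9, 0.0, -94.9]
force: [0.7, 0.2, -0.4]
opening: 0.0877
```

Request:
{"api": "servo_tool", "payload": {"rows": [[0,0,0,0,0,0],[0,0,0,0,0,0],[0,0,0,0,0,0],[0,0,0,0,0,0],[0,0,0,0,0,0]], "fingers": 10}}

```text
clock: 14.52
tool_pos: [0.5223, -0.2711, 0.055]
orientation: [-179.9, -0.0, -95.0]
force: [0.3, 0.5, 0.6]
opening: 0.0596
```

Request:
{"api": "servo_tool", "payload": {"rows": [[0,0,0,0,0,0],[0,0,0,0,0,0],[0,0,0,0,0,0],[0,0,0,0,0,0],[0,0,0,0,0,0]]}}

```text
clock: 14.93
tool_pos: [0.5215, -0.2713, 0.054]
orientation: [-180.0, -0.0, -95.0]
force: [-1.6, 1.6, 5.1]
opening: 0.0397
```

Request:
{"api": "servo_tool", "payload": {"rows": [[0,0,4,0,0,0],[0,0,10,0,0,0],[0,0,20,0,0,0],[0,0,35,0,0,0],[0,0,35,0,0,0]]}}

```text
clock: 15.35
tool_pos: [0.5204, -0.271, 0.1583]
orientation: [179.8, 0.0, -95.0]
force: [1.8, 0.2, -1.7]
opening: 0.0392
```

Request:
{"api": "servo_tool", "payload": {"rows": [[0,6,24,0,0,0],[0,20,8,0,0,0],[0,30,0,0,0,0],[0,34,0,0,0,0],[-2,36,0,0,0,0]]}}

```text
clock: 15.77
tool_pos: [0.5193, -0.1444, 0.1904]
orientation: [-179.9, 0.0, -95.1]
force: [1.5, 0.5, -1.2]
opening: 0.0395
```

Request:
{"api": "servo_tool", "payload": {"rows": [[-2,36,0,0,0,0],[-2,36,0,0,0,0],[-2,36,0,0,0,0],[-2,36,0,0,0,0],[-2,36,0,0,0,0]]}}

```text
clock: 16.18
tool_pos: [0.5089, 0.0365, 0.1904]
orientation: [-180.0, 0.0, -95.0]
force: [0.9, -0.2, -0.7]
opening: 0.0399
```

Request:
{"api": "servo_tool", "payload": {"rows": [[-2,36,0,0,0,0.7],[-2,36,0,0,0,0.7],[-2,36,0,0,0,0.7],[-2,36,0,0,0,0.7],[0,36,0,0,0,0.7]]}}

```text
clock: 16.6
tool_pos: [0.5007, 0.2165, 0.1904]
orientation: [-180.0, 0.0, -91.5]
force: [1.6, -0.6, -1.1]
opening: 0.039
```

Request:
{"api": "servo_tool", "payload": {"rows": [[0,28,0,0,0,0],[0,11,0,0,0,0],[0,4.5,0,0,0,0],[0,0,0,0,0,0]]}}

```text
clock: 16.93
tool_pos: [0.5012, 0.2588, 0.1896]
orientation: [180.0, -0.0, -91.4]
force: [-0.3, 0.1, -0.4]
opening: 0.0394
```

Request:
{"api": "servo_tool", "payload": {"rows": [[0,0,-15,0,0,0],[0,0,-30,0,0,0],[0,0,-30,0,0,0],[0,0,-27,0,0,0],[0,0,-19,0,0,0]]}}

```text
clock: 17.35
tool_pos: [0.5006, 0.2558, 0.0666]
orientation: [179.9, -0.1, -91.6]
force: [-0.6, 0.4, -1.6]
opening: 0.0394
```

Request:
{"api": "servo_tool", "payload": {"rows": [[0,0,-10,0,0,0],[0,0,-5,0,0,0],[0,0,-3,0,0,0],[0,0,-1,0,0,0],[0,0,0,0,0,0]]}}

```text
clock: 17.77
tool_pos: [0.502, 0.2586, 0.0506]
orientation: [-179.9, 0.1, -91.5]
force: [0.3, -0.7, -1.2]
opening: 0.0394
```

Request:
{"api": "servo_tool", "payload": {"rows": [[0,0,-0.7,0,0,0],[0,0,-0.4,0,0,0],[0,0,0,0,0,0]]}}

```text
clock: 18.02
tool_pos: [0.5016, 0.2586, 0.0491]
orientation: [-180.0, 0.0, -91.5]
force: [0.1, -0.5, -1.6]
opening: 0.039
```

Request:
{"api": "servo_tool", "payload": {"rows": [[0,0,-0.6,0,0,0],[0,0,-0.5,0,0,0],[0,0,0,0,0,0]]}}

```text
clock: 18.27
tool_pos: [0.5017, 0.2587, 0.0489]
orientation: [-179.9, 0.0, -91.5]
force: [-4.7, -1.2, 10.2]
opening: 0.0397
```

Request:
{"api": "servo_tool", "payload": {"rows": [[0,0,0,0,0,0],[0,0,0,0,0,0],[0,0,0,0,0,0],[0,0,0,0,0,0],[0,0,0,0,0,0]], "fingers": 87.6}}

```text
clock: 18.68
tool_pos: [0.5015, 0.2583, 0.0473]
orientation: [180.0, -0.0, -91.5]
force: [0.3, -0.6, 0.1]
opening: 0.0671
```

Request:
{"api": "servo_tool", "payload": {"rows": [[0,0,10,0,0,0],[0,0,30,0,0,0],[0,0,35,0,0,0],[0,0,35,0,0,0],[0,-20,12,0,0,0]]}}

```text
clock: 19.1
tool_pos: [0.5041, 0.2415, 0.1754]
orientation: [-179.6, 0.3, -91.3]
force: [1.7, -0.3, 1.4]
opening: 0.0879
```

Request:
{"api": "servo_tool", "payload": {"rows": [[0,-38,0,0,0,0],[0,-38,0,0,0,0],[0,-38,0,0,0,0],[0,-38,0,0,0,0],[1,-38,0,0,0,1]]}}

```text
clock: 19.52
tool_pos: [0.502, 0.0467, 0.1704]
orientation: [-179.9, 0.0, -90.5]
force: [0.7, 0.1, -0.1]
opening: 0.0876
```

Request:
{"api": "servo_tool", "payload": {"rows": [[1,-38,0,0,0,1],[1,-38,0,0,0,1],[1,-38,0,0,0,1],[0.5,-38,0,0,0,0],[0,-38,0,0,0,0]]}}

```text
clock: 19.93
tool_pos: [0.5057, -0.1436, 0.1704]
orientation: [-179.9, -0.0, -87.5]
force: [0.8, -0.1, 0.2]
opening: 0.0876
```

Request:
{"api": "servo_tool", "payload": {"rows": [[0,-38,0,0,0,0],[0,-38,0,0,0,0],[0,-38,0,0,0,0],[0,-38,0,0,0,0],[0,-28,0,0,0,0]]}}

```text
clock: 20.35
tool_pos: [0.5055, -0.3246, 0.1701]
orientation: [-180.0, -0.0, -87.5]
force: [1.2, 1.0, 0.5]
opening: 0.0875
```

Request:
{"api": "servo_tool", "payload": {"rows": [[0,-15,0,0,0,0],[0,-6.5,0,0,0,0],[0,0,0,0,0,0],[0,0,0,0,0,0]]}}

```text
clock: 20.68
tool_pos: [0.5057, -0.3429, 0.1695]
orientation: [180.0, 0.0, -87.5]
force: [-0.1, -0.1, 0.5]
opening: 0.0873
```

Request:
{"api": "servo_tool", "payload": {"rows": [[0,0,-15,0,0,0],[0,0,-32,0,0,0],[0,0,-34,0,0,0],[0,0,-26,0,0,0],[0,0,-16,0,0,0]]}}

```text
clock: 21.1
tool_pos: [0.5047, -0.341, 0.0439]
orientation: [179.8, 0.1, -87.4]
force: [0.1, 0.1, 1.1]
opening: 0.0875
```

Request:
{"api": "servo_tool", "payload": {"rows": [[0,0,0,0,0,0],[0,0,0,0,0,0],[0,0,0,0,0,0],[0,0,0,0,0,0],[0,0,0,0,0,0]], "fingers": 20}}

```text
clock: 21.52
tool_pos: [0.5069, -0.3433, 0.0481]
orientation: [-179.9, -0.1, -87.5]
force: [-0.3, -0.2, 0.6]
opening: 0.0597
```

Request:
{"api": "servo_tool", "payload": {"rows": [[0,0,0,0,0,0],[0,0,0,0,0,0],[0,0,0,0,0,0],[0,0,0,0,0,0],[0,0,0,0,0,0]]}}

```text
clock: 21.93
tool_pos: [0.5061, -0.3433, 0.0474]
orientation: [-180.0, -0.0, -87.5]
force: [-1.0, 2.2, 6.2]
opening: 0.0501
```

Request:
{"api": "servo_tool", "payload": {"rows": [[0,0,4,0,0,0],[0,0,10,0,0,0],[0,0,20,0,0,0],[0,0,35,0,0,0],[0,0,35,0,0,0]]}}

```text
clock: 22.35
tool_pos: [0.5049, -0.3429, 0.1511]
orientation: [179.9, 0.1, -87.5]
force: [1.7, -0.6, -0.3]
opening: 0.0499
```

Request:
{"api": "servo_tool", "payload": {"rows": [[0,6,30,0,0,0],[0,20,9,0,0,0],[0,30,0,0,0,0],[0,34,0,0,0,0],[0,36,0,0,0,0]]}}

```text
clock: 22.77
tool_pos: [0.5055, -0.2165, 0.1902]
orientation: [-179.9, 0.0, -87.6]
force: [0.1, 0.5, -2.3]
opening: 0.0499
```

Request:
{"api": "servo_tool", "payload": {"rows": [[-0.5,36,0,0,0,-0.8],[-0.5,36,0,0,0,-0.8],[-0.5,36,0,0,0,-0.8],[-0.5,36,0,0,0,-0.8],[-0.5,36,0,0,0,-0.8]]}}

```text
clock: 23.18
tool_pos: [0.503, -0.0356, 0.1902]
orientation: [-179.9, 0.0, -91.5]
force: [1.0, -0.2, -1.9]
opening: 0.05
```

Request:
{"api": "servo_tool", "payload": {"rows": [[0,36,0,0,0,0],[0,36,0,0,0,0],[0,36,0,0,0,0],[0,36,0,0,0,0],[0,36,0,0,0,0]]}}

```text
clock: 23.6
tool_pos: [0.503, 0.1445, 0.1903]
orientation: [-180.0, 0.0, -91.5]
force: [0.2, 0.1, -1.1]
opening: 0.0496
```

Request:
{"api": "servo_tool", "payload": {"rows": [[0,36,0,0,0,0],[0,36,0,0,0,0],[0,36,0,0,0,0],[0,36,0,0,0,0],[0,30,0,0,0,0]]}}

```text
clock: 24.02
tool_pos: [0.5031, 0.3192, 0.1901]
orientation: [-180.0, 0.0, -91.5]
force: [1.0, -0.8, -0.1]
opening: 0.0501
```

Request:
{"api": "servo_tool", "payload": {"rows": [[0,15,0,0,0,0],[0,7,0,0,0,0],[0,0,0,0,0,0],[0,0,0,0,0,0]]}}

```text
clock: 24.35
tool_pos: [0.5032, 0.3381, 0.1894]
orientation: [180.0, -0.0, -91.5]
force: [-0.1, -0.6, -1.6]
opening: 0.0494
```

Request:
{"api": "servo_tool", "payload": {"rows": [[0,0,-15,0,0,0],[0,0,-30,0,0,0],[0,0,-32,0,0,0],[0,0,-29,0,0,0],[0,0,-20,0,0,0]]}}

```text
clock: 24.77
tool_pos: [0.5027, 0.3361, 0.0613]
orientation: [179.9, -0.1, -91.6]
force: [-0.8, -0.6, -0.9]
opening: 0.0499
```

Request:
{"api": "servo_tool", "payload": {"rows": [[0,0,-11,0,0,0],[0,0,-5,0,0,0],[0,0,-3,0,0,0],[0,0,-1,0,0,0],[0,0,0,0,0,0]]}}

```text
clock: 25.18
tool_pos: [0.5041, 0.3392, 0.0445]
orientation: [-179.9, 0.1, -91.5]
force: [-0.0, 0.9, -1.4]
opening: 0.0498
```

Request:
{"api": "servo_tool", "payload": {"rows": [[0,0,-0.6,0,0,0],[0,0,-0.4,0,0,0],[0,0,0,0,0,0]]}}

```text
clock: 25.43
tool_pos: [0.5036, 0.3391, 0.043]
orientation: [-180.0, 0.0, -91.5]
force: [0.4, 0.2, -1.5]
opening: 0.0496
```

Request:
{"api": "servo_tool", "payload": {"rows": [[0,0,-0.7,0,0,0],[0,0,-0.5,0,0,0],[0,0,0,0,0,0]]}}

```text
clock: 25.68
tool_pos: [0.5036, 0.3392, 0.0424]
orientation: [-180.0, 0.0, -91.5]
force: [-2.8, -0.8, 7.9]
opening: 0.0499
```

Contact. I'll release, rise, and move aside to the left so the cameras can see.

Request:
{"api": "servo_tool", "payload": {"rows": [[0,0,0,0,0,0],[0,0,0,0,0,0],[0,0,0,0,0,0],[0,0,0,0,0,0],[0,0,0,0,0,0]], "fingers": 87.6}}

```text
clock: 26.1
tool_pos: [0.5034, 0.3388, 0.0411]
orientation: [180.0, -0.0, -91.5]
force: [-0.5, 0.0, -0.3]
opening: 0.0775
```

Request:
{"api": "servo_tool", "payload": {"rows": [[0,0,10,0,0,0],[0,0,30,0,0,0],[0,0,35,0,0,0],[0,0,35,0,0,0],[0,0,30,0,0,0]]}}

```text
clock: 26.52
tool_pos: [0.5037, 0.3389, 0.1844]
orientation: [-179.9, 0.1, -91.5]
force: [0.9, 1.2, -0.1]
opening: 0.0874
```

Request:
{"api": "servo_tool", "payload": {"rows": [[-20,30,5,0,0,0],[-20,30,5,0,0,0],[-20,30,5,0,0,0],[-20,30,5,0,0,0],[-20,30,5,0,0,0]]}}

```text
clock: 26.93
tool_pos: [0.4024, 0.4899, 0.2076]
orientation: [-180.0, 0.0, -91.5]
force: [0.8, 0.1, -0.5]
opening: 0.0874
```

Request:
{"api": "servo_tool", "payload": {"rows": [[-20,30,0,0,0,0],[-20,30,0,0,0,0],[-20,20,0,0,0,0],[-10,10,0,0,0,0],[0,0,0,0,0,0]]}}

```text
clock: 27.35
tool_pos: [0.3312, 0.5808, 0.2063]
orientation: [180.0, 0.0, -91.3]
force: [1.2, -0.2, 0.9]
opening: 0.0882
```

Run:
```python
from h import *
from plant import ctrl,viewer
for n in ("top","scene"):
    p,d=viewer.snapshot(n); cv2.imwrite(f"pics/{n}1.png",p[:,:,::-1])
    P,u,v=cloud(d,viewer.calibration(n))
    m=(P[:,0]>.44)&(P[:,0]<.56)&(P[:,1]>.06)&(P[:,1]<.39)
    a=np.radians(-1.5); c=np.array([.5005,.2185]); e=np.array([-.026,-1]); f=np.array([-1,.026])
    for name,y,H in(('jar',.12,.085),('carton',.04,.105),('bottle',-.04,.11),('flask',-.12,.1)):
        L=np.c_[(P[:,:2]-c)@f,(P[:,:2]-c)@e]
        q=m&(abs(L[:,1]-y)<.038)&(P[:,2]>H-.006)
        r=cv2.minAreaRect((L[q]*1000).astype(np.float32)); pl=np.linalg.lstsq(np.c_[L[q],np.ones(q.sum())],P[q,2],rcond=None)[0]
        print(n,name,q.sum(),'dx,dy',np.round(np.array(r[0])-[0,y*1000],1),np.round(r[1]),'z',np.round(np.median(P[q,2]),4),'exp',H,'slope',np.round(pl[:2],3))
```

```text
top jar 517 dx,dy [0.9 1.3] [49. 50.] z 0.0845 exp 0.085 slope [-0.007 -0.003]
top carton 546 dx,dy [0.3 1.4] [40. 51.] z 0.1046 exp 0.105 slope [-0.008 -0.004]
top bottle 140 dx,dy [0.3 2.3] [24. 24.] z 0.1095 exp 0.11 slope [-0.019 -0.044]
top flask 253 dx,dy [0.4 1.6] [35. 33.] z 0.0996 exp 0.1 slope [-0.008 -0.035]
scene jar 498 dx,dy [-0.7  2.5] [50. 50.] z 0.0844 exp 0.085 slope [ 0.016 -0.004]
scene carton 557 dx,dy [-1.5  2.3] [44. 53.] z 0.1045 exp 0.105 slope [ 0.019 -0.01 ]
scene bottle 144 dx,dy [-1.9  1.4] [24. 25.] z 0.1094 exp 0.11 slope [ 0.08  -0.038]
scene flask 260 dx,dy [-0.6  1.6] [36. 34.] z 0.0992 exp 0.1 slope [ 0.043 -0.034]
```

View pics/scene1.png

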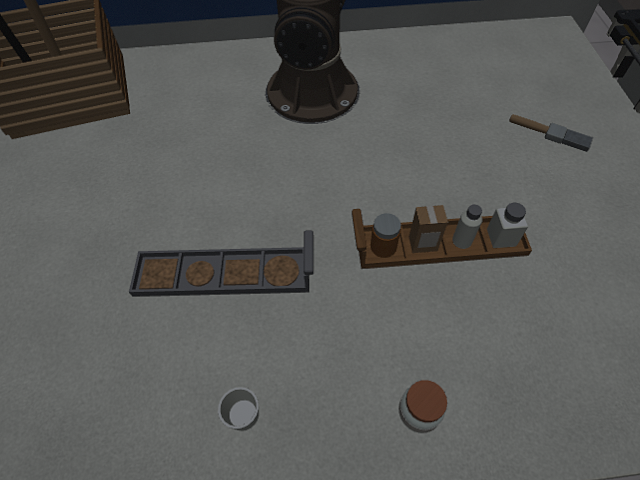

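The scene picture shows the wooden rack holding jar (387,235), carton (429,230), bottle (468,227) and flask (508,227), counted from its high plate at (359,237). All four are upright. The grey rack holds only the four coasters, which confirm the order.

```bash
python3 -c "
from plant import ctrl
print(ctrl.close_job())"
```

```text
the job is handed in; nothing more can be done
None
```

All four products are in the wooden rack in the right order from its high plate: jar, carton, bottle, flask. I handed the job in at about 27.5 s of the 109 s allowed, with the arm clear of both racks. The hand-in reports no verdict.

- **Position:** the last check from two cameras put each product within about 2.5 mm of its bay centre, against the allowed 23 mm.
- **Height:** the tops were within 1 mm of what they should be when standing on the bay floor.
- **Upright:** the picture shows all four standing upright. The fitted slopes of the jar and carton tops were at most 0.02. The small bottle and flask caps fitted steeper, up to 0.08, and the two cameras disagreed, so I took that as noise. It is still below the 0.1 limit.
- **Set-down:** each product was lowered until the wrist showed light contact, at most about 12 N, before release.
- **Jar grip:** I took the jar about 5 mm off its centre along the row and corrected for that when placing it.

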